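Clamp a lamp battery and hold the index plunger out

ROBOT

A 6-joint arm with a two-finger parallel gripper is mounted at the origin on the work surface. World frame = base frame: x ahead of the robot, y to its left, z up, the work surface at z = 0. Lengths are in mm, angles in rad, forces in N, time in s.
With the tool pointing down it reaches from about 300 to 775 mm from the base axis. Payload 14.6 kg.
Tool frame: the origin (TCP) lies between the finger pads; the fingertips stand 25 mm ahead of it and the grasp point (between the pads) lies 6 mm ahead of it (r.tip_reach is the distance from the TCP to the fingertips, in mm); z points along the fingers, y is the direction in which the jaws open and shut (so a half turn about z gives the same grasp; the last joint's range is limited). The gripper opens to 94 mm and grips with 3 to 60 N. Pads are 16 mm wide; open, the fingers measure 119 mm over their backs; the gripper's body (75 mm by 177 mm) begins 78 mm behind the grasp point.
Start: joints at [1.24, 0.3, 1.521, -0, 1.321, -0.067], TCP at [143.411, 530.964, 230.446] pointing down, gripper open.
Joint ranges: [-3.03, 3.03], [-0.79, 2.21], [0.23, 2.52], [-1.04, 4.18], [0, 3.07], [-2.55, 2.55]. Speed limits (rad/s): [2.22, 2.22, 2.57, 3.14, 3.14, 3.14].

INTERFACE

Orientations are given as a rotation vector (axis times angle).
In Python, from workcell import r gives the robot as it stands.
- The arm moves only by the shell command python3 -m inch 'ROWS'. ROWS is JSON, a list of rows, each a list of 5 numbers: the shift along the world's x, y, z in units of 0.5 m (1.0 is 0.5 m), then the turn about the world's z in units of 0.5 rad (1.0 is 0.5 rad), then the finger opening in mm, from 0 to 94. A call has 1 to 5 rows; each row is the pose to reach, as a shift and turn from the pose measured when the call began; what a row does not reach only later rows make up. A row lasts 1/10 s, in which the tool goes at most 50 mm and 8.59 degrees, less where a joint would pass 70% of its speed; a pose out of reach is approached as far as the arm can. A call with a number of a shift or a turn outside -1 to 1 is refused whole. A call with a gripper value outside its range is refused whole. The fingers move at their own pace and stop on an object; the grip force is fixed at half the most. Time passes only in rows, so rows that repeat a pose let the fingers close. It gives the time, the measured TCP pose, the force and the opening at its end, in the units of the state.
- r.state(): the state, without advancing time (a new reading comes with each control period).
- r.read_camera(name): name is "side" or "top"; returns (picture, depth): 420x560x3 uint8, blue, green, red; 420x560 float32, mm along the optical axis (not along the pixel's ray), 0 where there is no reading.
- r.camera_model(name): a dict with "K" (3x3 intrinsics, pixels), "world_to_cam" (4x4, takes a point from world to camera coordinates). Camera axes: x right, y down, z forward; pixel columns grow to the right and rows downward; lengths in mm; the calibration is good to about 2 mm. A picture is of the moment at which its call begins. camera_model takes no time and is no camera call.
- r.sign_off(): hands the job in, once; it reports no verdict.
Trained networks look in the newest picture that a camera, given by its name, has taken for a name from the list of things; names that differ only in an ending like _2 or _b are one class to them, and where a whole thing is asked for, a point or a joint stands for the part that bears it (a point fixed in the world has none). Each returns a list of dicts, best first, with "confidence" (0 to 1); they miss things now and then, are a little off and sometimes report something else, mostly with a low value. They report only what shows in the picture. A call takes as long as a camera call. They do not tell look-alikes from the thing itself.
- r.trace(thing, camera): "mask" (420x560 bool, what is visible of it) and "uv" ([column, row] in pixels, amid what is visible of it).
The state is a dict: "t": time; "joints": joint angles; "joint_velocities": joint speeds; "joint_efforts": joint torques, N m; "eef_pos": TCP position; "tool_rot": TCP orientation; "contact_force": force on the tool from outside, world axes, zero at the start; "torque": the same for the moment, N m; "width": finger opening in mm.
Only numpy, scipy, OpenCV 4.12 (cv2) and the standard library are available. Lean on these libraries where they do the work, as an engineer would, in place of code of your own. Each camera call takes 0.05 s, during which the arm holds its last target. There are 200 camera calls.

TASK

First swing the red-handled clamp down over the grey lamp battery until it rests in its forked catch, and leave it closed. Then pull the sprung index plunger on the yellow bracket straight up by its green knob, fully back against its stop, and finish while still holding it there, clear of its hole, so that the turntable is free for me to turn. Leave the battery in its cradle and the loose parts around the stand where they lie.

Things in the scene. Friction and masses are not known exactly. Their poses are not given: they have to be found in the camera images.
- stand: Fixed round index stand: aluminium turntable disc 220 mm across, top 40 mm above the shelf (it does not turn here), with black cradle, dark hinge pillar (78 mm out along +y, 115 mm high) and steel forked catch (62 mm out along -y, 112 mm high, 32 mm wide along x, 12 mm thick). Origin: centre of the underside, at shelf level; z up. Turned by up to 0.6 rad.
- clamp_hinge (a point): Point on the clamp's hinge axis, 105 mm above the shelf, at (0, 78 mm, 105 mm) in the stand's frame. The hinge axis is level, along the stand's x axis.
- clamp (a joint): Angle of the black steel clamp arm, rad: 0 = closed, level, in the forked catch, along the stand's -y from the hinge (hard stop); grows as it swings up (1.5 = nearly upright). Starts at 0.8 to 1.3. Friction holds it wherever it is left; 1 to 3 N at the grip moves it. Closed, its rubber foot is 1 to 2 mm above the battery.
- clamp_grip (a point): Middle of the red grip at the clamp arm's end: flat-sided bar, 16 mm wide along the hinge axis, 52 mm long along the arm, 22 mm high, 178 mm from the hinge axis. At joint value q it is at (0, 78 - 178 cos q, 105 + 178 sin q) mm in the stand's frame. Can be pinched from above across the 16 mm; closed, nothing lies under it down to the disc (40 mm).
- battery: Grey lamp battery housing, loose, 70 x 94 x 44 mm, about 0.4 kg, lying in the cradle on the stand with its underside 44 mm above the shelf (top at 88 mm). Origin: centre of its underside.
- index_post: Fixed yellow bracket carrying the index plunger at the turntable's rim. Origin on the turntable's axis at shelf level (not at the bracket); the plunger is 95 mm from it along its -x, the upright 134 mm along -x, 36 mm wide; bracket arms reach 81 mm, the steel barrel 87 mm above the shelf. Turned up to 0.45 rad relative to the stand.
- plunger (a joint): Lift of the index plunger in m: 0 = pin seated about 10 mm deep in its hole in the turntable disc, 0.018 = fully back against its stop. A spring pulls it down: about 5 N when seated, 12 N when fully back; it snaps back if let go.
- plunger_knob (a point): Green upright cylindrical knob on the plunger, 26 mm across, 24 mm high. Point: its centre, 117 mm above the shelf when seated, 135 mm when fully back. Below it a 12 mm steel rod goes down to the barrel. Pull straight up. The space beside it along the index_post's y axis is free for fingers; battery and clamp are on its +x side.
- lens: Clear acrylic lens, loose, 64 mm across, 12 mm high; bystander. Origin: centre of its underside.
- grommet: Red rubber grommet, loose ring 36 mm across, 10 mm high; bystander. Origin: centre of its underside.
- clip0: Steel spring clip, loose, 50 x 14 x 21 mm; bystander. Origin: centre of its underside.
- clip1: Second steel spring clip, as the first; bystander.
- headpiece: Black lamp headpiece, loose, 68 mm across, 36 mm high; bystander. Origin: centre of its underside.
- screwdriver: Loose screwdriver lying on the shelf; bystander.
There are look-alikes about, which are no part of the job. Leave any turquoise look-alike of the stand alone.

How it is judged (in metres and radians):
On the way, in this order (a step that is already met when the one before it is completed fails the run):
1. the clamp is down in its catch (value of joint clamp below 0.05 rad), for 0.2 s.
2. the plunger is pulled fully back by the fingers (value of joint plunger above 0.015 m and contact force between the fingers and plunger above 1 N), for 0.3 s.
At the end, for the whole second after the job is handed in: The clamp is closed in its catch (joint below 0.05 rad), the plunger is held at least 15 mm up of its 18 mm by the fingers (over 1 N on the knob), and the battery lies flat in its cradle (all of step 2 and value of joint clamp below 0.05 rad and distance between battery and stand below 0.052 m and angle between battery's own z axis and vertical below 0.1 rad); the arm keeps its last pose, push and grip.
It fails at once if the plunger is lifted while the clamp is open (value of joint plunger above 0.006 m and value of joint clamp above 0.15 rad).
It fails at once if a loose part beside the stand is pushed more than 25 mm (distance of any of lens, grommet, clip0, clip1, headpiece, screwdriver from where it was at the start of the episode above 0.025 m).
It also fails if it takes over 51 s, if anything falls off the work surface, if the arm or the gripper's body presses on something with over 40 N, if the wrist force passes 120 N, or if a joint passes its speed limit or range.

## Working session

There is one attempt and no reset: what is moved stays moved. The work goes in short steps, Python scripts to look and compute and a shell command to move; the robot and the scene stay as the last step left them, time stands still between calls to the robot, and variables do not carry over. Pictures are saved under pics/ and viewed, about 8 in all and at most 12, crops included, and the job is handed in when it is done.

```bash
mkdir -p pics; cat > h.py <<'E'
import numpy as np,cv2
from workcell import r
def cam(n):
    p,d=r.read_camera(n);m=r.camera_model(n);return p,d,np.array(m["K"]),np.array(m["world_to_cam"])
def pts(mask,d,K,T):
    v,u=np.nonzero(mask&(d>0));z=d[v,u];c=np.stack([(u-K[0,2])/K[0,0]*z,(v-K[1,2])/K[1,1]*z,z,np.ones_like(z)])
    return (np.linalg.inv(T)@c)[:3].T
E
python3 - <<'E'
from h import *
for n in("top","side"):
    p,d,K,T=cam(n);cv2.imwrite(f"pics/a_{n}.png",p)
    print(n,"campos",np.linalg.inv(T)[:3,3].round())
    for th in("stand","clamp_grip","plunger_knob","index_post","battery"):
        for o in r.trace(th,n)[:3]:
            P=pts(o["mask"],d,K,T)
            print(th,round(o["confidence"],2),np.round(o["uv"]),o["mask"].sum(),np.median(P,0).round() if len(P) else 0,np.percentile(P,3,axis=0).round() if len(P) else 0,np.percentile(P,97,axis=0).round() if len(P) else 0)
print(r.state()["t"])
E
```

```text
top campos [ 230.    0. 1429.]
stand 0.95 [366. 312.] 4978 [ 250. -251.   41.] [ 159. -346.   35.] [ 348. -158.  115.]
stand 0.72 [175. 294.] 4777 [294. 277.  41.] [204. 182.  35.] [391. 369. 114.]
clamp_grip 0.82 [376. 318.] 494 [ 230. -276.  112.] [ 169. -346.   38.] [ 299. -202.  120.]
clamp_grip 0.55 [281. 180.] 268 [579. -13. 221.] [560. -49. 112.] [611.  27. 292.]
clamp_grip 0.4 [366. 223.] 104 [ 504. -271.   14.] [ 484. -284.   -3.] [ 525. -258.   24.]
plunger_knob 0.54 [282. 229.] 75 [474. -32. 127.] [462. -43. 120.] [486. -21. 133.]
index_post 0.97 [287. 232.] 521 [460. -32.  44.] [ 419. -122.    1.] [654.  51. 129.]
battery 0.74 [284. 233.] 482 [456. -29.  67.] [ 421. -120.    1.] [652.  51. 130.]
battery 0.72 [288. 199.] 838 [564. -38.  87.] [524. -83.  58.] [601.   8.  93.]
battery 0.26 [289. 227.] 68 [474. -32. 127.] [462. -40. 123.] [486. -21. 133.]
side campos [ 489.  873. 1041.]
stand 0.88 [248. 220.] 3719 [579.   5.  42.] [ 479. -136.    2.] [668.  69. 267.]
stand 0.78 [371. 322.] 6935 [304. 296.  42.] [205. 190.  29.] [396. 384. 115.]
stand 0.76 [365. 166.] 3302 [ 255. -223.   43.] [ 161. -336.    8.] [ 350. -145.  116.]
clamp_grip 0.89 [376. 300.] 553 [297. 267. 114.] [271. 164.  47.] [318. 352. 120.]
clamp_grip 0.83 [372. 144.] 335 [ 235. -269.  113.] [ 169. -338.   71.] [ 298. -202.  120.]
clamp_grip 0.64 [248. 175.] 597 [586.  -7. 204.] [ 563. -337.    3.] [610.  33. 292.]
plunger_knob 0.59 [249. 176.] 593 [586.  -6. 201.] [ 565. -231.    3.] [610.  33. 290.]
plunger_knob 0.55 [292. 200.] 112 [477. -23. 126.] [464. -38.  94.] [488. -16. 133.]
index_post 0.91 [305. 212.] 596 [453. -20.  76.] [423. -94.   1.] [493.  -3. 131.]
index_post 0.39 [298. 127.] 242 [ 457. -451.   20.] [ 407. -477.    3.] [ 521. -436.   29.]
battery 0.57 [258. 208.] 771 [566. -26.  88.] [528. -76.  61.] [595.  18.  93.]
0.6
```

```bash
python3 -c "
import cv2,numpy as np
a=[cv2.imread(f'pics/a_{n}.png') for n in('top','side')];print(a[0].shape)"
```

```text
(420, 560, 3)
```

View pics/a_top.png

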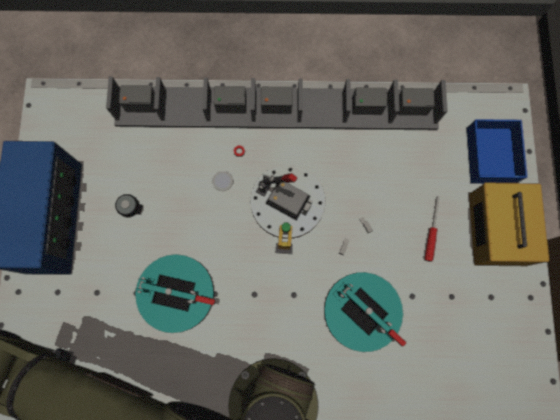

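View pics/a_side.png

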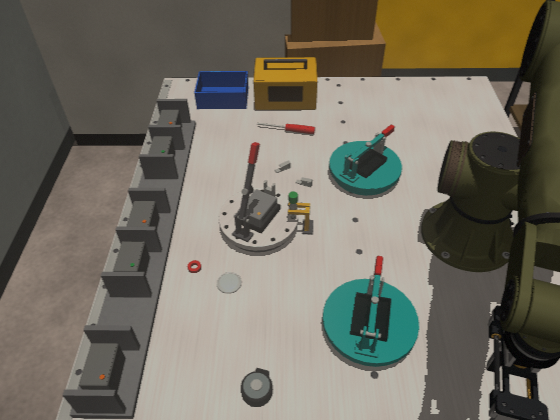

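```bash
cat > m.py <<'E'
from h import *
from scipy.optimize import least_squares
def run(ns=("top","side")):
  for n in ns:
    p,d,K,T=cam(n);v,u=np.mgrid[:420,:560];P=np.zeros((420,560,3));ok=d>0;P[ok]=pts(ok,d,K,T)
    h=cv2.cvtColor(p,cv2.COLOR_BGR2HSV);near=ok&(np.hypot(P[...,0]-567,P[...,1]+33)<150)
    f=P[near&(P[...,2]>36)&(P[...,2]<44)]
    hull=cv2.convexHull(f[:,:2].astype(np.float32));(c,rad)=cv2.minEnclosingCircle(hull);print(n,"disc",np.round(c,1),round(rad,1),"z",np.median(f[:,2]).round(1))
    b=P[near&(P[...,2]>84)&(P[...,2]<91)];print("battop",cv2.minAreaRect(b[:,:2].astype(np.float32)))
    H,S,V=h[...,0],h[...,1],h[...,2]
    for nm,m in(("red",((H<8)|(H>172))&(S>150)&(V>50)&(P[...,2]>60)),("green",(H>40)&(H<85)&(S>100)&(P[...,2]>80)),("yellow",(H>15)&(H<35)&(S>120)),("tall",(P[...,2]>100)&(S<90))):
        q=P[near&m]
        if len(q):print(nm,len(q),"mean",q.mean(0).round(1),"lo",q.min(0).round(),"hi",q.max(0).round())
        if nm=="tall" : print(q[(q[:,2]<118)].round().tolist()[:40])
E
python3 -c "
from m import *;run()
import cv2
for n,(x,y) in dict(top=(225,140),side=(190,130)).items():
    a=cv2.imread(f'pics/a_{n}.png')[y:y+130,x:x+130];cv2.imwrite(f'pics/c_{n}.png',a)
a=np.hstack([cv2.imread(f'pics/c_{n}.png') for n in('top','side')]);cv2.imwrite('pics/c.png',cv2.resize(a,(800,400),interpolation=cv2.INTER_CUBIC))
"
```

```text
top disc [553.5 -36.6] 125.2 z 39.8
battop ((544.220458984375, -39.09230041503906), (193.53579711914062, 122.23112487792969), 19.452346801757812)
red 72 mean [567.4 -34.3 281.3] lo [559. -49. 253.] hi [578. -18. 295.]
green 55 mean [472.5 -30.6 127.9] lo [462. -40. 115.] hi [484. -21. 134.]
yellow 144 mean [449.5 -27.8  74.9] lo [429. -45.  29.] hi [604.  -1. 119.]
tall 262 mean [581.2  -3.  163.6] lo [ 462. -104.  101.] hi [625.  44. 293.]
[[623.0, 33.0, 113.0], [624.0, 30.0, 111.0], [624.0, 28.0, 111.0], [625.0, 25.0, 106.0], [625.0, 22.0, 107.0], [624.0, 19.0, 109.0], [621.0, 33.0, 111.0], [620.0, 28.0, 115.0], [619.0, 25.0, 116.0], [620.0, 22.0, 113.0], [622.0, 19.0, 107.0], [622.0, 16.0, 107.0], [620.0, 33.0, 103.0], [617.0, 30.0, 113.0], [619.0, 28.0, 109.0], [618.0, 25.0, 112.0], [618.0, 19.0, 113.0], [617.0, 16.0, 116.0], [617.0, 30.0, 104.0], [614.0, 33.0, 105.0], [605.0, 36.0, 114.0], [603.0, 44.0, 111.0], [600.0, 44.0, 113.0], [599.0, 41.0, 116.0], [599.0, 38.0, 116.0], [601.0, 36.0, 108.0], [600.0, 33.0, 112.0], [599.0, 30.0, 117.0], [596.0, 44.0, 115.0], [597.0, 41.0, 11
[... 895 characters left out ...]
, 107.0], [548.0, -101.0, 102.0], [528.0, -85.0, 118.0], [556.0, -94.0, 105.0], [553.0, -93.0, 106.0], [551.0, -96.0, 102.0], [531.0, -87.0, 111.0], [528.0, -87.0, 112.0], [526.0, -86.0, 113.0], [556.0, -93.0, 102.0], [553.0, -90.0, 105.0], [534.0, -85.0, 109.0], [531.0, -84.0, 111.0], [528.0, -81.0, 114.0], [526.0, -87.0, 108.0], [553.0, -89.0, 102.0], [534.0, -79.0, 112.0], [531.0, -79.0, 112.0], [528.0, -82.0, 108.0], [526.0, -82.0, 109.0], [534.0, -79.0, 108.0], [531.0, -78.0, 109.0], [528.0, -83.0, 104.0], [526.0, -84.0, 103.0], [534.0, -79.0, 104.0], [531.0, -76.0, 107.0], [528.0, -82.0, 101.0], [534.0, -79.0, 100.0], [464.0, -34.0, 108.0], [488.0, -23.0, 115.0], [467.0, -23.0, 115.0]]
```

View pics/c.png

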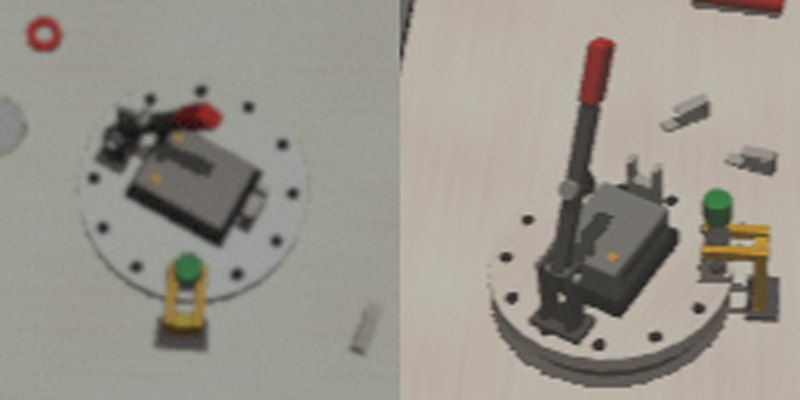

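The real stand is the aluminium one, at about (571,-35), turned about -0.5 rad. The clamp is at about 1.17 rad and the knob is near (474,-31). The two turquoise stands at top-picture (175,294) and (366,312) are decoys.

```bash
cat > g.py <<'E'
from h import *
from scipy.spatial.transform import Rotation as R
def yaw():
    s=r.state();j=R.from_rotvec(s["tool_rot"]).as_matrix();return s,np.arctan2(j[1,1],j[0,1]),j[:,2]
def to(x,y,z,jaw=None):
    s,a,zz=yaw();d=(np.array([x,y,z])-s["eef_pos"])/500;t=0 if jaw is None else ((jaw-a+np.pi/2)%np.pi-np.pi/2)/.5
    print("t",s["t"],"pos",np.round(s["eef_pos"],1),"jaw",round(a,3),"F",np.round(s["contact_force"],1),"rows",d.round(3),round(t,3))
E
python3 -c "
from g import *
to(597,13,290,-.5)"
```

```text
t 0.7 pos [143.4 531.  230.4] jaw 1.307 F [ 0.9 -0.9  0.8] rows [ 0.907 -1.036  0.119] 2.669
```

```bash
python3 -m inch '[[0.08,-0.06,0.05,-0.3,0],[0.15,-0.12,0.12,-0.6,0],[0.22,-0.18,0.12,-0.9,0],[0.28,-0.25,0.12,-1,0],[0.34,-0.32,0.12,-1,0]]'; python3 -m inch '[[0.06,-0.07,0,-0.3,0],[0.12,-0.14,0,-0.6,0],[0.18,-0.21,0,-0.9,0],[0.24,-0.28,0,-1,0],[0.3,-0.35,0,-1,0]]'; python3 -c "
from g import *
to(597,13,290,-.5)"
```

```text
t: 1.2
eef_pos: [314.5, 369.5, 290.9]
tool_rot: [1.173, 2.914, 0.001]
contact_force: [1.2, 0.2, 0.4]
width: 57.5
t: 1.7
eef_pos: [465.4, 192.8, 291.1]
tool_rot: [1.86, 2.531, 0.002]
contact_force: [0.4, 1.1, -1.1]
width: 17.3
t 1.7 pos [465.4 192.8 291.1] jaw 0.303 F [ 0.4  1.1 -1.1] rows [ 0.263 -0.36  -0.002] -1.606
```

```bash
python3 -m inch '[[0.05,-0.06,0,-0.3,0],[0.1,-0.12,0,-0.6,0],[0.15,-0.18,0,-0.9,0],[0.2,-0.24,0,-1,0],[0.24,-0.29,0,-1,0]]'; python3 -m inch '[[0.02,-0.06,0,-0.3,0],[0.02,-0.06,0,-0.6,0],[0.02,-0.06,0,-0.6,0]]'; python3 -c "
from g import *
to(597,13,280,-.5)
from m import *
run(('side',))
p=r.read_camera('side')[0];cv2.imwrite('pics/b.png',cv2.resize(p[90:290,150:400],(750,600)))"
```

```text
t: 2.2
eef_pos: [586.4, 46.0, 291.0]
tool_rot: [2.431, 1.988, 0.001]
contact_force: [-0.1, 0.6, -0.1]
width: 0.6
t: 2.5
eef_pos: [596.6, 15.2, 290.6]
tool_rot: [2.704, 1.597, 0.0]
contact_force: [-1.0, 0.2, 0.9]
width: 0.4
t 2.5 pos [596.6  15.2 290.6] jaw -0.504 F [-1.   0.2  0.9] rows [ 0.001 -0.004 -0.021] 0.007
side disc [555.4 -35.6] 125.0 z 40.9
battop ((545.69189453125, -38.48936462402344), (200.76400756835938, 126.94548034667969), 19.351943969726562)
red 35 mean [571.8 -26.1 276.5] lo [566. -34. 265.] hi [579. -19. 293.]
yellow 227 mean [456.3 -17.5  79.1] lo [431. -46.   2.] hi [632.  74. 509.]
tall 7366 mean [568.9  41.7 453.6] lo [ 454. -105.  100.] hi [688.  87. 608.]
[[551.0, -105.0, 109.0], [553.0, -97.0, 113.0], [550.0, -98.0, 113.0], [556.0, -93.0, 113.0], [553.0, -93.0, 113.0], [551.0, -97.0, 110.0], [548.0, -102.0, 104.0], [556.0, -96.0, 107.0], [553.0, -95.0, 108.0], [551.0, -96.0, 107.0], [548.0, -98.0, 105.0], [528.0, -89.0, 114.0], [556.0, -88.0, 111.0], [553.0, -91.0, 108.0], [551.0, -93.0, 106.0], [531.0, -84.0, 114.0], [528.0, -87.0, 111.0], [526.0, -87.0, 112.0], [556.0, -91.0, 104.0], [553.0, -93.0, 102.0], [534.0, -84.0, 110.0], [531.0, -78.0, 116.0], [528.0, -84.0, 111.0], [526.0, -89.0, 106.0], [556.0, -91.0, 100.0], [553.0, -90.0, 101.0], [534.0, -81.0, 109.0], [531.0, -80.0, 111.0], [528.0, -84.0, 107.0], [526.0, -85.0, 106.0], [534.0, -79.0, 108.0], [531.0, -77.0, 110.0], [529.0, -85.0, 102.0], [526.0, -86.0, 101.0], [534.0, -81.0, 102.0], [531.0, -79.0, 104.0], [528.0, -79.0, 104.0], [531.0, -79.0, 100.0], [464.0, -30.0, 116.0], [488.0, -24.0, 117.0]]
```

View pics/b.png

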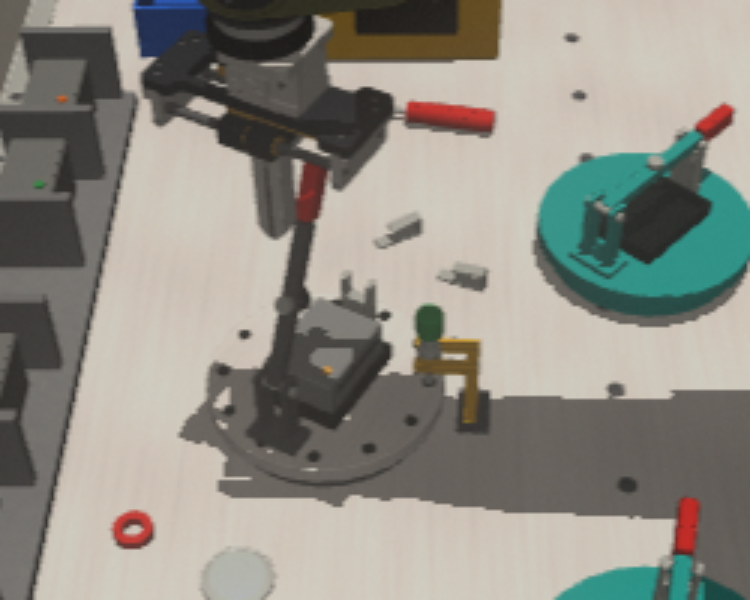

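```bash
python3 -m inch '[[-0.025,-0.05,-0.01,0,0],[-0.047,-0.09,-0.023,0,0],[-0.069,-0.134,-0.04,0,0],[-0.069,-0.134,-0.04,0,0]]'; python3 -c "
from g import *
to(543,-86,235,-.5)
from m import *
run(('side',))" | grep -v '\[\['
```

```text
t: 3.0
eef_pos: [560.7, -51.7, 270.5]
tool_rot: [2.695, 1.613, -0.0]
contact_force: [0.1, 0.1, 0.3]
width: 0.4
t 3.0 pos [560.7 -51.7 270.5] jaw -0.492 F [0.1 0.1 0.3] rows [-0.035 -0.069 -0.071] -0.015
side disc [555.6 -36.4] 125.1 z 41.0
battop ((543.3203125, -36.82184600830078), (205.5082244873047, 121.5927963256836), 20.209793090820312)
yellow 238 mean [456.  -18.9 106.5] lo [421. -90.   7.] hi [595.  22. 589.]
tall 6507 mean [538.8 -15.9 428.4] lo [ 424. -119.  100.] hi [652.  52. 595.]
```

```bash
python3 -c "
from h import *
p=r.read_camera('side')[0];cv2.imwrite('pics/d.png',cv2.resize(p[90:290,150:400],(750,600)))"
```

```text
(no output)
```

View pics/d.png

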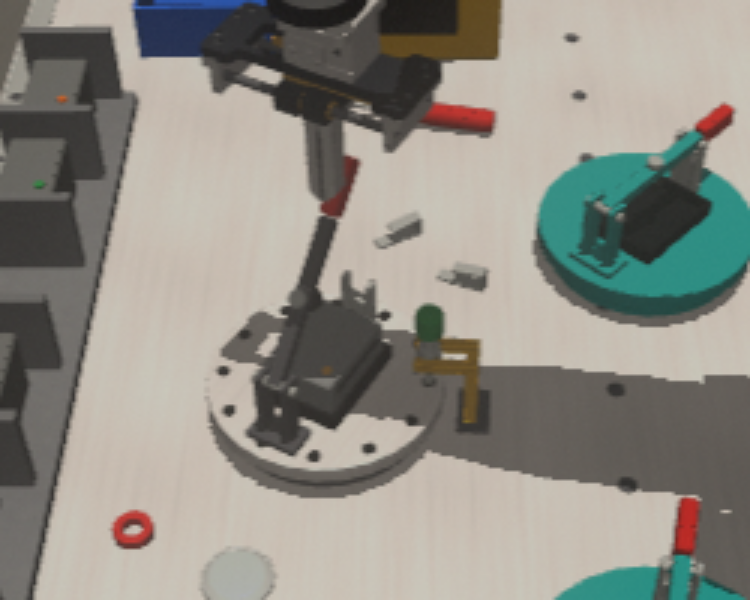

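The clamp has moved with the fingers, which are behind its red grip at (335,190). I'll carry on along the arc.

```bash
python3 -m inch '[[-0.018,-0.035,-0.033,0,0],[-0.035,-0.069,-0.071,0,0],[-0.049,-0.095,-0.117,0,0],[-0.061,-0.117,-0.165,0,0],[-0.07,-0.132,-0.22,0,0]]';python3 -c "
from g import *
to(525,-120,139,-.5)"
```

```text
t: 3.6
eef_pos: [527.6, -115.6, 161.6]
tool_rot: [2.691, 1.615, 0.004]
contact_force: [-0.0, 0.3, 0.9]
width: 0.5
t 3.6 pos [ 527.6 -115.6  161.6] jaw -0.49 F [-0.   0.3  0.9] rows [-0.005 -0.009 -0.045] -0.021
```

```bash
python3 -m inch '[[-0.005,-0.009,-0.025,0,0],[-0.005,-0.009,-0.038,0,0],[-0.005,-0.009,-0.045,0,0],[-0.005,-0.009,-0.045,0,0]]';python3 -m inch '[[0,0,-0.003,0,0],[0,0,-0.006,0,0],[0,0,-0.006,0,0]]';python3 -c "
from h import *
p=r.read_camera('side')[0];cv2.imwrite('pics/e.png',cv2.resize(p[90:290,150:400],(750,600)))"
```

```text
t: 4.0
eef_pos: [525.7, -119.7, 141.1]
tool_rot: [2.689, 1.617, 0.005]
contact_force: [-6.6, 0.8, 9.3]
width: 0.8
t: 4.3
eef_pos: [526.8, -119.3, 140.9]
tool_rot: [2.686, 1.617, 0.008]
contact_force: [-7.3, 1.4, 19.1]
width: 0.6
```

View pics/e.png

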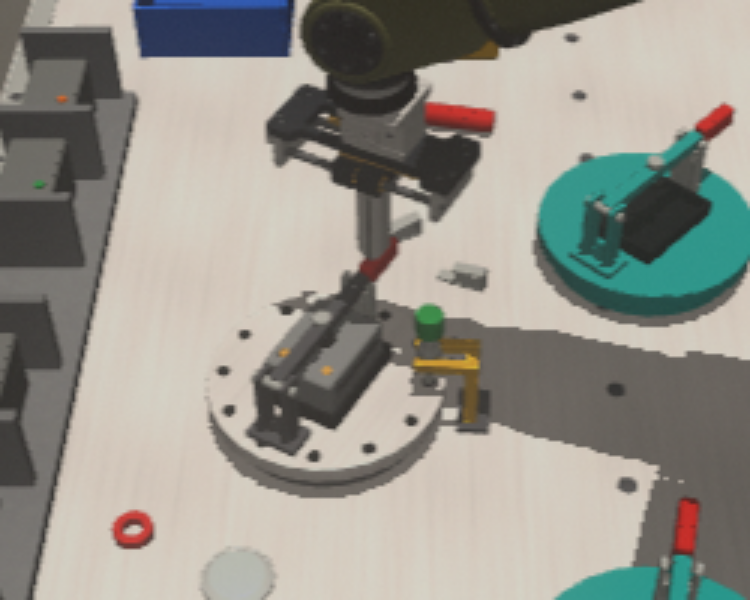

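The clamp stopped at tip height 116 mm with about 19 N on the tool, which matches closed. The arm lies in the fork in the picture at (365,270). I'll lift clear and measure the knob and the clamp.

```bash
python3 -m inch '[[0,0,0.08,0,0],[0,0,0.16,-0.3,10],[-0.05,0,0.24,-0.6,40],[-0.1,0,0.28,-0.9,60],[-0.15,0,0.3,-1,70]]';python3 -c "
from m import *
from g import *
for n in('top','side'):
    p,d,K,T=cam(n);ok=d>0;P=np.zeros((420,560,3));P[ok]=pts(ok,d,K,T)
    H,S,V=cv2.split(cv2.cvtColor(p,cv2.COLOR_BGR2HSV));X,Y,Z=np.moveaxis(P,2,0)
    near=ok&(np.hypot(X-567,Y+33)<190)
    for nm,m in(('green',(H>40)&(H<85)&(S>100)&(Z>80)),('greentop',(H>40)&(H<85)&(S>100)&(Z>127)),('red',((H<8)|(H>172))&(S>130)&(Z>60)&(Z<300)),('yel',(H>15)&(H<35)&(S>110)&(Z<100)&(X<520)),('batt',(Z>85)&(Z<91)&(abs(X-567)<60))):
        q=P[near&m]
        if len(q):print(n,nm,len(q),np.median(q,0).round(1),'lo',q.min(0).round(),'hi',q.max(0).round())
to(474,-31,220,-1.6)"
```

```text
t: 4.85
eef_pos: [451.8, -118.9, 293.8]
tool_rot: [3.001, 0.894, 0.012]
contact_force: [0.2, 0.3, 0.3]
width: 28.4
top green 54 [472.3 -30.4 128.5] lo [420. -99. 119.] hi [484. -21. 489.]
top greentop 39 [470.1 -31.7 129.1] lo [420. -99. 127.] hi [484. -21. 489.]
top yel 134 [441.7 -22.6  78.5] lo [429. -47.  20.] hi [485. -11.  89.]
top batt 406 [567.  -35.2  87.7] lo [518. -89.  85.] hi [621.  34.  91.]
side green 46 [474.5 -27.1 130. ] lo [464. -40. 125.] hi [485. -20. 133.]
side greentop 42 [474.5 -27.7 130.1] lo [464. -40. 127.] hi [485. -20. 133.]
side red 77 [ 520.8 -121.5  115.9] lo [ 465. -149.  107.] hi [537. -98. 276.]
side yel 239 [443.7 -14.1  78.8] lo [ 426. -108.   -1.] hi [488.  -4.  90.]
side batt 401 [563.6 -27.1  88.6] lo [520. -95.  85.] hi [625.  49.  91.]
t 4.95 pos [ 451.1 -119.   293.8] jaw -0.988 F [-1.1  0.8  0.1] rows [ 0.046  0.176 -0.148] -1.223
```

```bash
python3 -m inch '[[0.01,0.06,0,-0.3,70],[0.02,0.12,0,-0.6,70],[0.046,0.178,-0.02,-0.9,70],[0.046,0.178,-0.08,-1,70],[0.046,0.178,-0.14,-1,70]]';python3 -c "
from g import *
to(474,-30,122,-1.63)
p=r.read_camera('side')[0];cv2.imwrite('pics/f.png',cv2.resize(p[90:290,150:400],(750,600)))"
```

```text
t: 5.45
eef_pos: [475.1, -28.6, 223.2]
tool_rot: [3.127, 0.131, 0.01]
contact_force: [0.1, 0.4, -1.0]
width: 69.8
t 5.45 pos [475.1 -28.6 223.2] jaw -1.487 F [ 0.1  0.4 -1. ] rows [-0.002 -0.003 -0.202] -0.286
```

View pics/f.png

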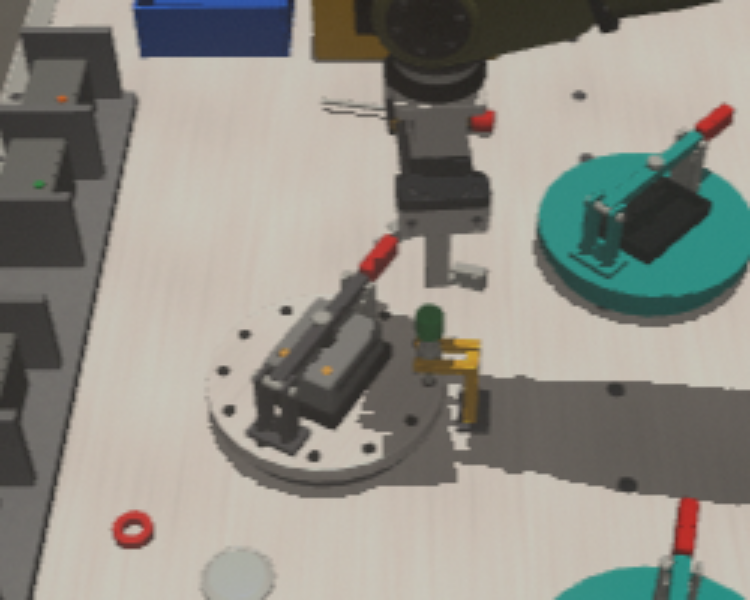

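The open fingers are in line above the green knob at (428,320), and the clamp lies level in its fork. I'll go down and grip.

```bash
python3 -m inch '[[-0.002,-0.003,-0.08,-0.29,70],[-0.002,-0.003,-0.15,-0.29,70],[-0.002,-0.003,-0.19,-0.29,70],[-0.002,-0.003,-0.202,-0.29,70],[-0.002,-0.003,-0.202,-0.29,70]]';python3 -m inch '[[0,0,0,0,20],[0,0,0,0,10],[0,0,0,0,10],[0,0,0,0,10],[0,0,0,0,10]]';python3 -m inch '[[0,0,0,0,10],[0,0,0,0,10],[0,0,0,0,10]]'
```

```text
t: 6.0
eef_pos: [472.7, -30.1, 117.5]
tool_rot: [3.13, -0.093, -0.003]
contact_force: [-0.3, -0.7, -0.3]
width: 69.8
t: 6.5
eef_pos: [472.8, -30.2, 117.8]
tool_rot: [3.13, -0.093, -0.002]
contact_force: [0.3, -1.1, 0.3]
width: 33.3
t: 6.8
eef_pos: [472.8, -29.3, 117.9]
tool_rot: [3.131, -0.093, -0.002]
contact_force: [-0.5, 8.5, 0.6]
width: 25.6
```

```bash
python3 -m inch '[[0,0.003,0,0,0],[0,0.003,0.012,0,0],[0,0.003,0.024,0,0],[0,0.003,0.034,0,0],[0,0.003,0.036,0,0]]';python3 -m inch '[[0,0,0,0,0],[0,0,0,0,0]]'
```

```text
t: 7.3
eef_pos: [472.7, -29.0, 135.5]
tool_rot: [3.129, -0.093, -0.002]
contact_force: [4.9, -11.3, -13.2]
width: 25.6
t: 7.5
eef_pos: [472.7, -29.1, 134.7]
tool_rot: [3.129, -0.094, -0.003]
contact_force: [5.7, -1.3, -11.7]
width: 25.1
```

```bash
python3 -m inch '[[0,0,0.002,0,0],[0,0,0.004,0,0],[0,0,0.004,0,0],[0,0,0.004,0,0]]';python3 -c "
from m import *
p,d,K,T=cam('side');ok=d>0;P=np.zeros((420,560,3));P[ok]=pts(ok,d,K,T)
H,S,V=cv2.split(cv2.cvtColor(p,cv2.COLOR_BGR2HSV));X,Y,Z=np.moveaxis(P,2,0);n=ok&(np.hypot(X-474,Y+30)<30)
q=P[n&(H>40)&(H<85)&(S>100)];print(len(q),q.min(0),q.max(0))
n=ok&(np.hypot(X-525,Y+120)<45)&((H<8)|(H>172))&(S>130);q=P[n];print('red',len(q),q.min(0),q.max(0))
cv2.imwrite('pics/g.png',cv2.resize(p[150:250,200:325],(750,600)))"
```

```text
t: 7.9
eef_pos: [472.7, -29.1, 135.9]
tool_rot: [3.129, -0.094, -0.003]
contact_force: [6.7, -1.1, -12.1]
width: 25.4Traceback (most recent call last):
  File "<string>", line 5, in <module>
    q=P[n&(H>40)&(H<85)&(S>100)];print(len(q),q.min(0),q.max(0))
                                              ~~~~~^^^
    return umr_minimum(a, axis, None, out, keepdims, initial, where)
ValueError: zero-size array to reduction operation minimum which has no identity
```

```bash
python3 -m inch '[[0,0,0.003,0,0],[0,0,0.005,0,0],[0,0,0.005,0,0],[0,0,0.005,0,0]]';python3 -c "
from m import *
p,d,K,T=cam('side');ok=d>0;P=np.zeros((420,560,3));P[ok]=pts(ok,d,K,T)
H,S,V=cv2.split(cv2.cvtColor(p,cv2.COLOR_BGR2HSV));X,Y,Z=np.moveaxis(P,2,0)
n=ok&(np.hypot(X-525,Y+120)<45)&((H<8)|(H>172))&(S>130);q=P[n];print('red',len(q),*([q.min(0),q.max(0)] if len(q) else []))
cv2.imwrite('pics/g.png',cv2.resize(p[150:250,200:325],(750,600)))"
```

```text
t: 8.35
eef_pos: [472.3, -29.1, 136.3]
tool_rot: [3.129, -0.094, -0.006]
contact_force: [12.0, -1.7, -27.5]
width: 25.4
red 74 [ 509.80458596 -144.21128545  103.65150631] [536.85231292 -98.97127009 121.9402241 ]
```

View pics/g.png

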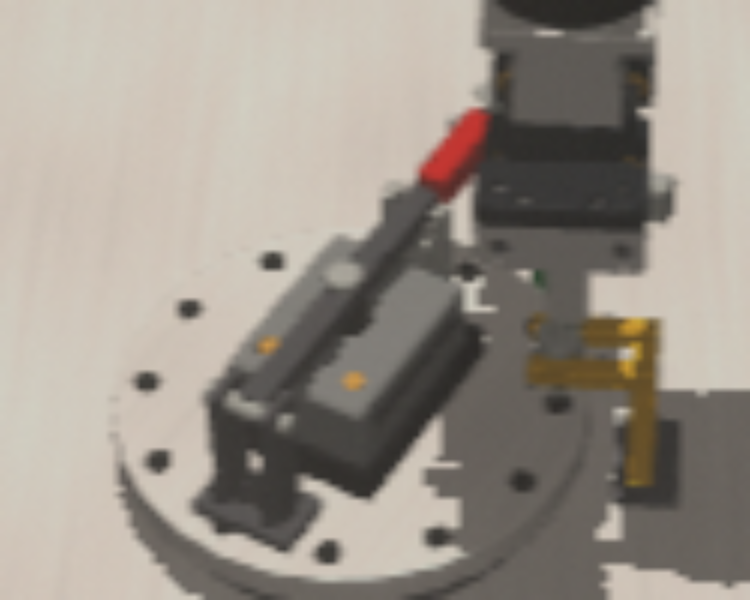

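The force jumped from 12 to 27 N while the tool rose only 0.4 mm, so the plunger is at its stop. The clamp is closed and the battery is in place. I'll ease the pull slightly, confirm the hold is steady and hand in.

```bash
python3 -m inch '[[0,0,0.002,0,0],[0,0,0.002,0,0],[0,0,0.002,0,0],[0,0,0.002,0,0]]';python3 -m inch '[[0,0,0.002,0,0],[0,0,0.002,0,0],[0,0,0.002,0,0],[0,0,0.002,0,0],[0,0,0.002,0,0]]'
```

```text
t: 8.8
eef_pos: [472.4, -29.1, 136.2]
tool_rot: [3.13, -0.094, -0.006]
contact_force: [7.8, -1.0, -16.6]
width: 25.3
t: 9.3
eef_pos: [472.4, -29.1, 136.2]
tool_rot: [3.13, -0.094, -0.007]
contact_force: [8.0, -0.6, -16.1]
width: 25.4
```

```bash
python3 -c "
from h import *
print(r.sign_off());s=r.state();print(s['t'],s['eef_pos'],s['contact_force'],s['width'])"
```

```text
the job is handed in; nothing more can be done
None
the job is handed in; nothing more can be done
```

I closed the clamp over the battery, then pulled the plunger up to its stop, and handed the job in at about 9.3 s with the gripper still holding it.

- **Clamp:** I swung the red grip down with closed fingertips until it hit a hard stop at fingertip height 116 mm, with about 19 N on the tool. The last picture shows the arm level in its fork. The grip's measured points were at 104–122 mm, which fits a closed clamp. I didn't measure the joint angle itself.
- **Plunger:** I gripped the knob (fingers at 25.4 mm) and raised it about 18 mm. The pull was about 12 N, then jumped to 27 N over the last 0.4 mm, which I took as the stop. I eased off to a steady 16 N and it held for the next 0.5 s without slipping. The fingers hide the knob, so the lift rests on tool travel and force, not on a direct view. There is also a steady sideways force of about 8 N on the tool.
- **Battery and loose parts:** the battery was flat in its cradle in the last picture. The arm stayed clear of the loose parts, but I didn't re-measure their positions.

One check failed: the camera script looking for the green knob found no pixels because the fingers cover it. The sign-off gave no verdict.

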